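# Glide the camera along its flywheel slider and feather it to rest on the figurine

### The job

Make one tracking shot: with a fingertip, set the camera carriage gliding along its slider towards the robot's left so that it passes the middle of the rail at an unhurried 8 cm a second or so, then get a fingertip ahead of it and ease it to rest with the lens square on to the giraffe figurine, let go and take the hand away. Handle it lightly: no grip, no knock or jolt, no bouncing back, no bump against the ends of the slider. Touch only the carriage, not the flywheel, the camera or the gear mounted with it, and leave the giraffe and the other things on the table where they are.

Things in the scene. Friction and masses are not known exactly. Their poses are not given: they have to be found in the camera images.
- slider: 76 cm aluminium camera slider, fixed. Origin on the table under the middle of the rail; y runs along the rail (direction of travel, to the robot's left), x across it away from the robot, z up. Rail 80 mm wide, top at z = 38 mm. End plates 110 mm wide, 60 mm high, inner faces at y = -360 and +360 mm, 20 mm thick
- flywheel: steel flywheel lying beyond the slider's -y end, 110 mm across, all below z = 50 mm; the carriage drives it by a belt, 1 rad per 17.5 mm. 1.04 kg: to the carriage it feels like 5.2 kg more (nominal; hidden, within 30 %). Origin: its centre, underside
- carriage (a joint): place of the camera carriage on the rail in m, growing to +y: its middle is at slider y = q - 0.270; at 0 and 0.54 it strikes the end plates. Carriage 0.7 kg + gear 0.95 kg + flywheel move like about 6.8 kg (within 30 %), drag only 0.35 N s/m plus 0.015 N: let go, it glides on far past its mark. Met by a fingertip at 3 cm/s it is knocked with some 9 N; over 10 N jolts the shot
- carriage_back (a point): middle of the carriage's -y end face, at half height (52 mm above the table); axes as the slider's. Face upright and flat, 100 mm wide, from 39 to 65 mm above the table. Carriage 180 mm long; only its two end faces are free to touch, the gear covers the rest
- carriage_front (a point): middle of the carriage's +y end face, same shape as the back one, 180 mm from it; axes as the slider's
- rig: camera gear on the carriage, not to be touched. Black plate 124 x 170 mm, centred, z = 65 to 73 mm above the table; camera within 48 mm of the middle (along y), up to 142 mm high, lens to 58 mm in +x; battery and receiver box at the plate's two ends (48 to 82 mm from the middle), up to 95 mm high. Origin: centre of the plate's underside; axes as the slider's
- lens (a point): centre of the camera's front glass, on the lens axis (6 mm to +y of the carriage's middle, 105 mm above the table); axes as the slider's, the lens looks along +x. It is square on to the giraffe when the giraffe's y in these axes is 0
- giraffe: metal giraffe figurine, 205 mm high, on a round white marble plinth 80 mm across and 10 mm high, standing beyond the slider, 0.45 kg. Origin: centre of the plinth's underside
- remote: black remote control 42 x 150 x 18 mm, origin at the centre of its underside
- lens_cap: black lens cap, 62 mm across, 9 mm high, origin at the centre of its underside
- spare_lens: black lens standing upright, 72 mm across, 63 mm high, origin at the centre of its underside
There are look-alikes about, which are no part of the job. What is meant by the giraffe is not blue, and is the larger of those in its own colour.

How it is judged:
By the outcome, as a careful person would: the job done as asked, in the order asked, and still so for the second after the job is handed in, with the robot touching nothing.
It also fails if it takes over 42 s, if anything falls off the work surface, if the arm or the gripper's body presses on something with over 40 N, if the wrist force passes 120 N, or if a joint passes its speed limit or range.

### The arm

A 6-joint arm with a two-finger parallel gripper is mounted at the origin on the work surface. World frame = base frame: x ahead of the robot, y to its left, z up, the work surface at z = 0. Lengths are in m, angles in rad, forces in N, time in s.
With the tool pointing down it reaches from about 0.225 to 0.875 m from the base axis. Payload 3.4 kg.
Tool frame: the origin (TCP) lies at the very end of the fingers, on their centre line; the grasp point (between the pads) lies manip.grip_point_offset behind it (manip.grip_point_offset is the distance from the TCP to the grasp point, in m); z points along the fingers, y is the line along which they close (so a half turn about z gives the same grasp; the last joint's range is limited). The gripper opens to 85 mm and grips with 20 to 120 N. Pads are 22 mm wide; open, the fingers measure 114 mm over their backs; the gripper's body (76 mm by 85 mm) begins 54 mm behind the grasp point. The pads swing forward as they close: fully open they stand 13 mm farther back than shut.
Start: joints at [1.082, 0.276, 1.505, -0, 1.361, -0.121], TCP at [0.207, 0.537, 0.231] pointing down, gripper open.
Joint ranges: [-2.89, 2.89], [-0.75, 2.08], [0.22, 2.7], [-1.18, 4.32], [0.11, 2.71], [-2.7, 2.7]. Speed limits (rad/s): [2.57, 2.57, 3.14, 3.14, 3.14, 3.14].

### API

Orientations are given as a unit quaternion [w, x, y, z].
In Python, from rig import manip gives the robot as it stands.
- The arm moves only by the shell command python3 -m pendant 'ROWS' [FORCE]. ROWS is JSON, a list of rows, each an object of numbers: "jaw": the opening, from -1 (shut) to 1 (fully open); "tx", "ty", "tz": the shift along the world's x, y, z in cm; "ax", "ay", "az": the turn, a rotation vector about the world's x, y, z in degrees. In form: [{"jaw": .., "tx": .., "ty": .., "tz": .., "ax": .., "ay": .., "az": ..}, ...]. A call has 1 to 10 rows; each row is the pose to reach, as a shift and turn from the pose commanded when the call began; what a row does not reach only later rows make up. A row lasts 1/8 s, in which the tool goes at most 62.5 mm and 10.7 degrees, less where a joint would pass 70% of its speed; a pose out of reach is approached as far as the arm can. A call with a gripper value outside its range is refused whole. The fingers move at their own pace and stop on an object; FORCE is the grip in N (left out, the last holds). Time passes only in rows, so rows that repeat a pose let the fingers close. It gives the time, the measured TCP pose, the force, the opening and the grip force at its end, in the units of the state.
- manip.get_state(): the state, without advancing time (a new reading comes with each control period).
- manip.get_image(name): name is "side" or "top"; returns a dict with "pixels" (420x560x3 uint8, blue, green, red), "depth" (420x560 float32, m along the optical axis (not along the pixel's ray), 0 where there is no reading), "fx", "fy", "cx", "cy" (pixels), "pose" (4x4, takes a point from camera to world coordinates). Camera axes: x right, y down, z forward; pixel columns grow to the right and rows downward; lengths in m; the calibration is good to about 2 mm. A picture is of the moment at which its call begins.
- manip.sign_off(): hands the job in; it is judged then, once.
The state is a dict: "clock": time; "qpos": joint angles; "qd": joint speeds; "effort": joint torques, N m; "position": TCP position; "ee_rot": TCP orientation; "contact_force": force on the tool from outside, world axes, zero at the start; "moment": the same for the moment, N m; "width": finger opening in m; "gripper_force": force on a finger pad.
Only numpy, scipy, OpenCV 4.12 (cv2) and the standard library are available. Lean on these libraries where they do the work, as an engineer would, in place of code of your own. Each camera call takes 0.05 s, during which the arm holds its last target. There are 200 camera calls.

## Working session

There is one attempt and no reset: what is moved stays moved. The work goes in short steps, Python scripts to look and compute and a shell command to move; the robot and the scene stay as the last step left them, time stands still between calls to the robot, and variables do not carry over. Pictures are saved under pics/ and viewed, at most 10 in all, crops included, and the job is handed in when it is done.

```bash
ls; mkdir -p pics; python3 - <<'E'
from rig import manip
import cv2,numpy as np,pickle
s=manip.get_state();print({k:np.round(v,3) if not isinstance(v,dict) else v for k,v in s.items()}, manip.grip_point_offset)
for n in("top","side"):
    d=manip.get_image(n);cv2.imwrite(f"pics/{n}0.png",d["pixels"]);pickle.dump(d,open(f"{n}0.pkl","wb"));print(n,d["fx"],d["cx"],d["cy"],np.round(d["pose"],3))
E
```

```text
pics
{'clock': np.float64(0.0), 'qpos': array([ 1.082,  0.277,  1.506, -0.   ,  1.361, -0.121]), 'qd': array([ 0.001,  0.001,  0.   ,  0.   , -0.002,  0.001]), 'effort': array([ 1.0000e-03, -4.1677e+01, -2.4581e+01,  0.0000e+00,  1.1000e-02,
       -0.0000e+00]), 'position': array([0.207, 0.536, 0.23 ]), 'ee_rot': array([-0.   ,  0.183,  0.983, -0.001]), 'contact_force': array([-0.362, -0.205,  0.022]), 'moment': array([ 0.021, -0.021, -0.015]), 'gripper_force': np.float64(0.0), 'width': np.float64(0.085)} 0.0187
top 388.2503252379234 280.72553525586545 214.91042636159207 [[-3.000e-02 -9.920e-01  1.210e-01  4.480e-01]
 [-1.000e+00  3.000e-02  1.000e-03 -7.700e-02]
 [-5.000e-03 -1.210e-01 -9.930e-01  1.066e+00]
 [ 0.000e+00  0.000e+00  0.000e+00  1.000e+00]]
side 513.6153107081823 277.6824025940187 210.7956446279396 [[ 0.994 -0.091  0.067  0.457]
 [-0.113 -0.76   0.64  -1.066]
 [-0.008 -0.644 -0.765  1.241]
 [ 0.     0.     0.     1.   ]]
```

View pics/top0.png

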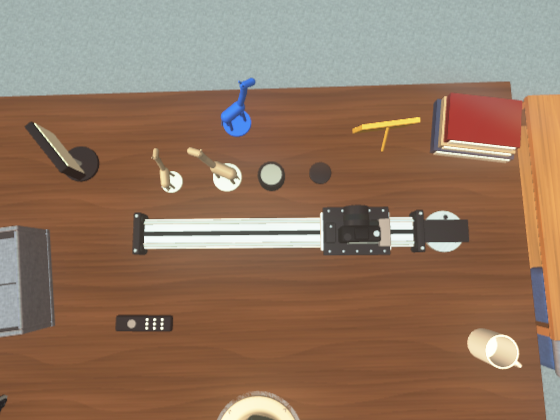

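View pics/side0.png

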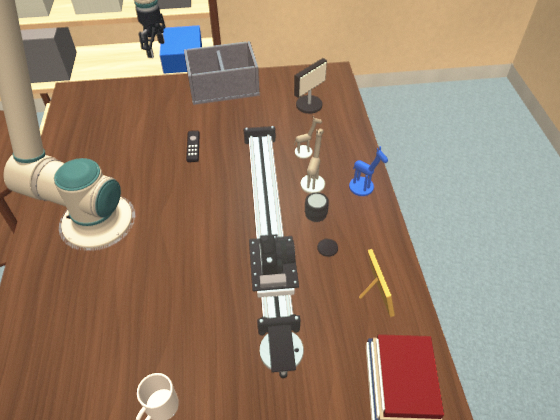

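The top view shows the carriage at about (356,231) near the rail's right end, which is -y. The end plates are at (139,233) and (418,231). The larger tan giraffe's plinth is at (227,177), and the smaller look-alike is at (172,182). The side view agrees, with the plinth at (313,184).

```bash
cat > h.py <<'E'
import numpy as np,cv2
def cloud(d):
    v,u=np.mgrid[:420,:560];z=d["depth"]
    P=np.stack([(u-d["cx"])/d["fx"]*z,(v-d["cy"])/d["fy"]*z,z],-1)
    return P@d["pose"][:3,:3].T+d["pose"][:3,3]
def ray(d,uv,h):
    r=d["pose"][:3,:3]@np.array([(uv[0]-d["cx"])/d["fx"],(uv[1]-d["cy"])/d["fy"],1]);o=d["pose"][:3,3]
    return o+r*(h-o[2])/r[2]
def rect(P,m):
    a=(P[m][:,:2]*1000).astype(np.float32);return cv2.minAreaRect(a),len(a),np.round(np.percentile(P[m][:,2],[5,50,95]),3)
E
python3 - <<'E'
import pickle
from h import *
for n,bx in (("top",dict(pl=(210,245,160,193),sm=(158,186,168,194),car=(315,396,200,262),eL=(125,150,205,262),eR=(409,427,200,262))),
             ("side",dict(pl=(297,328,172,195),sm=(293,315,143,160),car=(245,302,230,292),eL=(240,280,122,146),eR=(255,302,312,336)))):
    d=pickle.load(open(n+"0.pkl","rb"));P=cloud(d);hsv=cv2.cvtColor(d["pixels"],cv2.COLOR_BGR2HSV)
    def box(b):
        m=np.zeros((420,560),bool);m[b[2]:b[3],b[0]:b[1]]=1;return m
    for k in("pl","sm"):
        m=box(bx[k])&(hsv[...,1]<60)&(hsv[...,2]>150)
        pts=np.argwhere(m)[:,::-1]
        W=np.array([ray(d,p,.01)[:2] for p in pts]).astype(np.float32)
        print(n,k,len(pts),"circ",cv2.minEnclosingCircle(W*1000),"med z",np.median(P[m][:,2]),'rect',cv2.minAreaRect(W*1000))
        h=(box((bx[k][0]-60,bx[k][1]+20,bx[k][2]-60,bx[k][3])))&(P[...,2]>.03)
    for k,lo,hi in(("car",.066,.16),("eL",.05,.07),("eR",.05,.066)):
        m=box(bx[k])&(P[...,2]>lo)&(P[...,2]<hi);print(n,k,rect(P,m))
    m=box(bx["car"])&(P[...,2]>.066)&(P[...,2]<.08);print(n,"plate",rect(P,m))
    m=(P[...,2]>.1)&(P[...,0]>.5)&(abs(P[...,1])<.5)
    for l in range(1):
        nn,lab,st,c=cv2.connectedComponentsWithStats(m.astype(np.uint8))
        for i in range(1,nn):
            if st[i,4]>30:print(n,"tall",st[i],np.round(P[lab==i].mean(0),3),"zmax",P[lab==i][:,2].max().round(3))
E
```

```text
top pl 405 circ ((687.7492065429688, 70.54039001464844), 40.2592658996582) med z 0.009816330560982411 rect ((685.6465454101562, 68.68486785888672), (72.84552001953125, 79.42094421386719), 39.140655517578125)
top sm 245 circ ((679.1820678710938, 225.01507568359375), 30.641420364379883) med z 0.00768735145691446 rect ((676.1041259765625, 220.0299072265625), (48.55091857910156, 60.00498580932617), 59.31730270385742)
top car (((525.1723022460938, -266.18768310546875), (176.74740600585938, 124.0947494506836), 88.3195571899414), 3277, array([0.07 , 0.092, 0.139]))
top eL (((536.57958984375, 300.30120849609375), (24.933990478515625, 107.35575866699219), 89.14580535888672), 372, array([0.054, 0.059, 0.064]))
top eR (((521.124755859375, -436.4835510253906), (27.736387252807617, 110.07119750976562), 89.34371948242188), 371, array([0.053, 0.059, 0.063]))
top plate (((525.1723022460938, -266.18768310546875), (176.74740600585938, 124.0947494506836), 88.3195571899414), 1452, array([0.07 , 0.073, 0.076]))
top tall [223  78  32  40 382] [0.86  0.017 0.142] zmax 0.205
top tall [360 117  60  13 371] [
[... 976 characters left out ...]
51, 0.06 , 0.065]))
side eR (((519.8726806640625, -449.9881896972656), (56.095882415771484, 108.76766967773438), 88.70663452148438), 407, array([0.05 , 0.059, 0.064]))
side plate (((524.5689697265625, -270.3955078125), (177.96176147460938, 124.01420593261719), 88.57463836669922), 1018, array([0.068, 0.073, 0.078]))
side tall [294  63  29  32 561] [0.728 0.459 0.143] zmax 0.177
side tall [309 116  13  16  74] [0.717 0.224 0.131] zmax 0.158
side tall [308 128  15  43 240] [0.7   0.091 0.14 ] zmax 0.206
side tall [356 146  32  27 263] [0.863 0.01  0.147] zmax 0.208
side tall [262 235  33  37 889] [ 0.536 -0.279  0.13 ] zmax 0.148
side tall [368 249  24  51 327] [ 0.792 -0.369  0.117] zmax 0.124
```

```bash
cat >> h.py <<'E'
def carr(d,x0=.525,th=.022,lim=.04):
    """front and back plate edges (world y at the slider line), carriage middle"""
    P=cloud(d);x,y,z=P[...,0],P[...,1],P[...,2]
    s=y*np.cos(th)+(x-x0)*np.sin(th)      # along rail
    w=(x-x0)*np.cos(th)-(y+.267)*np.sin(th)
    f=[];b=[]
    for lo in np.arange(-.056,.056,.004):
        m=(w>=lo)&(w<lo+.004)&(z>.067)&(z<.08)
        if m.sum()>5: f.append(s[m].max());b.append(s[m].min())
    f=np.median(f);b=np.median(b)
    return np.round([f,b,f-b,(f+b)/2],4)
E
python3 - <<'E'
import pickle
from h import *
from scipy.optimize import least_squares
for n,b in(("top",(205,250,155,198)),("side",(294,332,168,200))):
    d=pickle.load(open(n+"0.pkl","rb"));P=cloud(d);hsv=cv2.cvtColor(d["pixels"],cv2.COLOR_BGR2HSV)
    print(n,"carriage f,b,len,mid",carr(d))
    m=np.zeros((420,560),np.uint8);m[b[2]:b[3],b[0]:b[1]]=1
    m=m&(hsv[...,1]<70)&(hsv[...,2]>140)&(P[...,2]<.02)&(P[...,2]>0.003)
    c=cv2.convexHull(np.argwhere(m>0)[:,::-1].astype(np.int32))[:,0]
    W=np.array([ray(d,p,.01)[:2] for p in c])
    r=least_squares(lambda q:np.hypot(W[:,0]-q[0],W[:,1]-q[1])-q[2],[.688,.07,.04],loss="soft_l1",f_scale=.002)
    print(n,"plinth",r.x.round(4)," along rail:",(r.x[1]*np.cos(.022)+(r.x[0]-.525)*np.sin(.022)).round(4))
    for lo,hi,k in((.2,.36,'eL'),(-.52,-.38,'eR')):
        q=(P[...,2]>.052)&(P[...,2]<.066)&(P[...,1]>lo)&(P[...,1]<hi)&(abs(P[...,0]-.53)<.065);X=P[q];print(k,X.mean(0).round(4),np.percentile(X,[2,98],axis=0).round(4).tolist())
E
```

```text
top carriage f,b,len,mid [ 0.5602 -0.2779  0.8381  0.1412]
top plinth [0.6883 0.0708 0.0397]  along rail: 0.0743
eL [0.536  0.3002 0.0595] [[0.4837, 0.2895, 0.0534], [0.5877, 0.3119, 0.0646]]
eR [ 0.5202 -0.4355  0.0587] [[0.4686, -0.4471, 0.0527], [0.5727, -0.424, 0.0638]]
side carriage f,b,len,mid [ 0.571  -0.3545  0.9255  0.1082]
side plinth [0.6897 0.0687 0.0408]  along rail: 0.0723
eL [0.5383 0.2969 0.0595] [[0.4858, 0.2832, 0.0527], [0.5891, 0.3105, 0.0647]]
eR [ 0.5193 -0.4405  0.0592] [[0.4682, -0.4667, 0.0527], [0.5722, -0.4251, 0.0648]]
```

```bash
sed -i 's/(z>.067)&(z<.08)/(z>.067)\&(z<.08)\&(s>-.41)\&(s<.28)/; s/th=.022/th=.023/' h.py
cat > look.py <<'E'
import sys,pickle
from h import *
from rig import manip
t=manip.get_state();print("clock",round(float(t["clock"]),3),"tcp",t["position"].round(4),"F",t["contact_force"].round(2),"w",round(float(t["width"]),4))
for n in("top","side"):
    c=manip.get_state()["clock"];d=manip.get_image(n);pickle.dump(d,open(n+sys.argv[1]+".pkl","wb"));print(n,round(float(c),3),carr(d))
E
python3 look.py 1; python3 look.py 2
python3 -m pendant '[{"jaw":-1,"tz":2,"tx":5,"ty":-6,"az":-10},{"jaw":-1,"tz":3,"tx":9,"ty":-12,"az":-20},{"jaw":-1,"tz":3,"tx":13,"ty":-18,"az":-30},{"jaw":-1,"tz":3,"tx":17,"ty":-24,"az":-40},{"jaw":-1,"tz":3,"tx":20,"ty":-30,"az":-50},{"jaw":-1,"tz":3,"tx":22,"ty":-36,"az":-60},{"jaw":-1,"tz":3,"tx":24,"ty":-42,"az":-70},{"jaw":-1,"tz":3,"tx":26,"ty":-48,"az":-70.2},{"jaw":-1,"tz":3,"tx":28,"ty":-54,"az":-70.2},{"jaw":-1,"tz":3,"tx":30,"ty":-60,"az":-70.2}]'
```

```text
clock 0.1 tcp [0.2065 0.5361 0.2305] F [ 0.06 -0.23 -1.03] w 0.0854
top 0.1 [-0.1824 -0.3212  0.1388 -0.2518]
side 0.15 [-0.1849 -0.3527  0.1678 -0.2688]
clock 0.2 tcp [0.2066 0.5363 0.2308] F [-0.19 -0.42 -0.54] w 0.0854
top 0.2 [-0.1821 -0.3214  0.1394 -0.2517]
side 0.25 [-0.1867 -0.3534  0.1668 -0.27  ]invalid input at $[0]: expected keys jaw, tx, ty, tz, ax, ay, az
```

```bash
python3 -m pendant '[{"jaw":-1,"tx":5,"ty":-5,"tz":2,"ax":0,"ay":0,"az":-10},{"jaw":-1,"tx":8,"ty":-10,"tz":3,"ax":0,"ay":0,"az":-20},{"jaw":-1,"tx":11,"ty":-15,"tz":3,"ax":0,"ay":0,"az":-30},{"jaw":-1,"tx":14,"ty":-20,"tz":3,"ax":0,"ay":0,"az":-40},{"jaw":-1,"tx":17,"ty":-25,"tz":3,"ax":0,"ay":0,"az":-50},{"jaw":-1,"tx":19,"ty":-30,"tz":3,"ax":0,"ay":0,"az":-60},{"jaw":-1,"tx":21,"ty":-35,"tz":3,"ax":0,"ay":0,"az":-70},{"jaw":-1,"tx":23,"ty":-41,"tz":3,"ax":0,"ay":0,"az":-70.2},{"jaw":-1,"tx":25,"ty":-47,"tz":3,"ax":0,"ay":0,"az":-70.2},{"jaw":-1,"tx":27,"ty":-53,"tz":3,"ax":0,"ay":0,"az":-70.2}]'; python3 -c "
from rig import manip
s=manip.get_state();print(s['clock'],s['position'],s['ee_rot'],s['qpos'],s['width'],s['contact_force'])"
```

```text
clock: 1.55
position: [0.4765, 0.0068, 0.2615]
ee_rot: [0.0, 0.715, 0.699, 0.0]
contact_force: [1.2, 1.1, -0.1]
width: -0.0002
gripper_force: 0.0
1.55 [0.47645513 0.00676124 0.26153537] [2.77767670e-04 7.14971496e-01 6.99153414e-01 4.30596769e-04] [-1.32233931e-01  1.08555085e-01  1.64706490e+00  3.41394717e-04
  1.38500433e+00 -1.09926217e-01] -0.00022406541072218566 [ 1.1581388   1.08663954 -0.08070857]
```

```bash
python3 -m pendant '[{"jaw":-1,"tx":1,"ty":-6,"tz":0,"ax":2.5,"ay":0,"az":0},{"jaw":-1,"tx":2,"ty":-12,"tz":0,"ax":5,"ay":0,"az":0},{"jaw":-1,"tx":3,"ty":-18,"tz":0,"ax":5,"ay":0,"az":0},{"jaw":-1,"tx":4,"ty":-24,"tz":0,"ax":5,"ay":0,"az":0},{"jaw":-1,"tx":4.6,"ty":-30,"tz":0,"ax":5,"ay":0,"az":0},{"jaw":-1,"tx":4.6,"ty":-36,"tz":0,"ax":5,"ay":0,"az":0},{"jaw":-1,"tx":4.6,"ty":-38.7,"tz":-3,"ax":5,"ay":0,"az":0},{"jaw":-1,"tx":4.6,"ty":-38.7,"tz":-8,"ax":5,"ay":0,"az":0},{"jaw":-1,"tx":4.6,"ty":-38.7,"tz":-12,"ax":5,"ay":0,"az":0},{"jaw":-1,"tx":4.6,"ty":-38.7,"tz":-15,"ax":5,"ay":0,"az":0}]'; python3 - <<'E'
from rig import manip
import cv2
s=manip.get_state();print(s['clock'],s['position'],s['contact_force'])
d=manip.get_image("side");cv2.imwrite("pics/s2.png",cv2.resize(d["pixels"][180:380,180:400],None,fx=3,fy=3,interpolation=cv2.INTER_CUBIC))
E
```

```text
clock: 2.8
position: [0.5213, -0.3779, 0.109]
ee_rot: [-0.032, 0.714, 0.698, 0.03]
contact_force: [-0.1, 0.8, 0.5]
width: 0.0003
gripper_force: 0.0
2.8 [ 0.52129203 -0.37792546  0.1090443 ] [-0.13245234  0.843503    0.52620941]
```

View pics/s2.png

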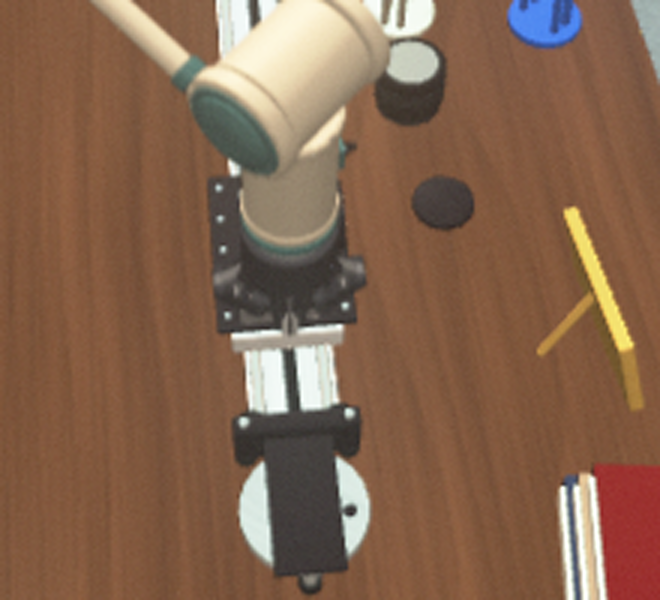

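The hand is over the carriage's back end, with the fingertip at crop pixel (290,320). The silver end of the carriage is at (290,340), and the gap to the end plate is clear. Next I descend.

```bash
python3 -m pendant '[{"jaw":-1,"tx":0.1,"ty":-0.1,"tz":-2,"ax":0,"ay":0,"az":0},{"jaw":-1,"tx":0.1,"ty":-0.1,"tz":-4,"ax":0,"ay":0,"az":0},{"jaw":-1,"tx":0.1,"ty":-0.1,"tz":-5.5,"ax":0,"ay":0,"az":0},{"jaw":-1,"tx":0.1,"ty":-0.1,"tz":-6.3,"ax":0,"ay":0,"az":0},{"jaw":-1,"tx":0.1,"ty":-0.1,"tz":-6.3,"ax":0,"ay":0,"az":0}]'; python3 look.py 3;python3 - <<'E'
import pickle,cv2
for n,b in(("side",(230,350,220,300)),):
    d=pickle.load(open(n+"3.pkl","rb"));cv2.imwrite("pics/s3.png",cv2.resize(d["pixels"][b[0]:b[1],b[2]:b[3]],None,fx=5,fy=5,interpolation=cv2.INTER_CUBIC))
E
```

```text
clock: 3.48
position: [0.523, -0.3792, 0.0481]
ee_rot: [-0.031, 0.714, 0.699, 0.031]
contact_force: [0.4, 0.5, 0.5]
width: 0.0004
gripper_force: 0.0
clock 3.475 tcp [ 0.523  -0.3792  0.0481] F [0.39 0.5  0.46] w 0.0004
top 3.475 [-0.1822 -0.3504  0.1683 -0.2663]
side 3.525 [-0.2305 -0.3298  0.0993 -0.2801]
```

View pics/s3.png

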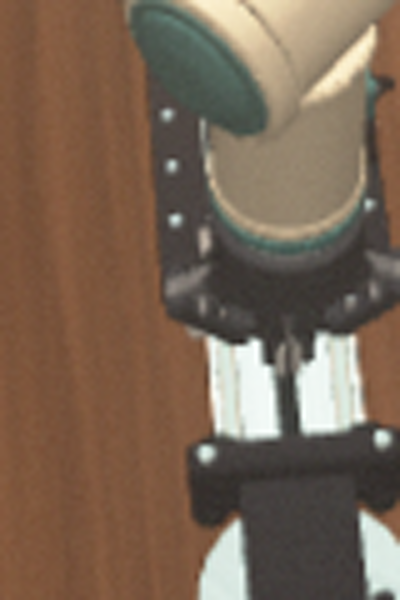

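The fingertip is at crop pixel (288,365), just behind the carriage face and above the rail. I approach at 0.8 cm/s.

```bash
python3 -m pendant '[{"jaw":-1,"tx":0,"ty":0.15,"tz":0,"ax":0,"ay":0,"az":0},{"jaw":-1,"tx":0,"ty":0.3,"tz":0,"ax":0,"ay":0,"az":0},{"jaw":-1,"tx":0,"ty":0.4,"tz":0,"ax":0,"ay":0,"az":0},{"jaw":-1,"tx":0,"ty":0.5,"tz":0,"ax":0,"ay":0,"az":0},{"jaw":-1,"tx":0,"ty":0.6,"tz":0,"ax":0,"ay":0,"az":0},{"jaw":-1,"tx":0,"ty":0.7,"tz":0,"ax":0,"ay":0,"az":0},{"jaw":-1,"tx":0,"ty":0.8,"tz":0,"ax":0,"ay":0,"az":0},{"jaw":-1,"tx":0,"ty":0.9,"tz":0,"ax":0,"ay":0,"az":0}]'
```

```text
clock: 4.58
position: [0.523, -0.3702, 0.0483]
ee_rot: [-0.031, 0.714, 0.699, 0.031]
contact_force: [-0.4, -0.4, -1.5]
width: 0.0001
gripper_force: 0.0
```

```bash
python3 -m pendant '[{"jaw":-1,"tx":0,"ty":0.1,"tz":0,"ax":0,"ay":0,"az":0},{"jaw":-1,"tx":0,"ty":0.2,"tz":0,"ax":0,"ay":0,"az":0},{"jaw":-1,"tx":0,"ty":0.3,"tz":0,"ax":0,"ay":0,"az":0},{"jaw":-1,"tx":0,"ty":0.4,"tz":0,"ax":0,"ay":0,"az":0},{"jaw":-1,"tx":0,"ty":0.5,"tz":0,"ax":0,"ay":0,"az":0},{"jaw":-1,"tx":0,"ty":0.6,"tz":0,"ax":0,"ay":0,"az":0}]'; python3 look.py 4
```

```text
clock: 5.32
position: [0.523, -0.3642, 0.0483]
ee_rot: [-0.031, 0.714, 0.699, 0.031]
contact_force: [-0.2, 0.0, 0.4]
width: 0.0003
gripper_force: 0.0
clock 5.325 tcp [ 0.523  -0.3642  0.0483] F [-0.24  0.04  0.43] w 0.0003
top 5.325 [-0.1768 -0.3441  0.1673 -0.2604]
side 5.375 [-0.2132 -0.3167  0.1035 -0.265 ]
```

```bash
python3 -m pendant '[{"jaw":-1,"tx":0,"ty":0.18,"tz":0,"ax":0,"ay":0,"az":0},{"jaw":-1,"tx":0.01,"ty":0.4,"tz":0,"ax":0,"ay":0,"az":0},{"jaw":-1,"tx":0.02,"ty":0.68,"tz":0,"ax":0,"ay":0,"az":0},{"jaw":-1,"tx":0.02,"ty":1.0,"tz":0,"ax":0,"ay":0,"az":0},{"jaw":-1,"tx":0.03,"ty":1.38,"tz":0,"ax":0,"ay":0,"az":0},{"jaw":-1,"tx":0.04,"ty":1.81,"tz":0,"ax":0,"ay":0,"az":0},{"jaw":-1,"tx":0.05,"ty":2.31,"tz":0,"ax":0,"ay":0,"az":0},{"jaw":-1,"tx":0.06,"ty":2.89,"tz":0,"ax":0,"ay":0,"az":0},{"jaw":-1,"tx":0.08,"ty":3.54,"tz":0,"ax":0,"ay":0,"az":0},{"jaw":-1,"tx":0.1,"ty":4.26,"tz":0,"ax":0,"ay":0,"az":0}]'
```

```text
clock: 6.68
position: [0.524, -0.3212, 0.0483]
ee_rot: [-0.031, 0.714, 0.699, 0.031]
contact_force: [0.1, 0.4, 0.1]
width: -0.0001
gripper_force: 0.0
```

```bash
cat > l1.py <<'E'
import sys,pickle
from h import *
from rig import manip
n=sys.argv[1];t=manip.get_state();d=manip.get_image("top");pickle.dump(d,open("top"+n+".pkl","wb"))
c=carr(d);print("clock",round(float(t["clock"]),3),"tcp",t["position"].round(4),"F",t["contact_force"].round(1),"front",c[0],"mid",c[0]-.085)
E
python3 -m pendant '[{"jaw":-1,"tx":0.02,"ty":0.79,"tz":0,"ax":0,"ay":0,"az":0},{"jaw":-1,"tx":0.04,"ty":1.64,"tz":0,"ax":0,"ay":0,"az":0},{"jaw":-1,"tx":0.06,"ty":2.55,"tz":0,"ax":0,"ay":0,"az":0},{"jaw":-1,"tx":0.08,"ty":3.53,"tz":0,"ax":0,"ay":0,"az":0},{"jaw":-1,"tx":0.1,"ty":4.55,"tz":0,"ax":0,"ay":0,"az":0},{"jaw":-1,"tx":0.13,"ty":5.61,"tz":0,"ax":0,"ay":0,"az":0},{"jaw":-1,"tx":0.15,"ty":6.7,"tz":0,"ax":0,"ay":0,"az":0},{"jaw":-1,"tx":0.15,"ty":6.9,"tz":0,"ax":0,"ay":0,"az":0},{"jaw":-1,"tx":-2,"ty":6.3,"tz":0,"ax":0,"ay":0,"az":0},{"jaw":-1,"tx":-7,"ty":5.7,"tz":0,"ax":0,"ay":0,"az":0}]'; python3 l1.py 5
```

```text
clock: 7.92
position: [0.4542, -0.266, 0.0483]
ee_rot: [-0.03, 0.714, 0.699, 0.03]
contact_force: [-1.0, 0.1, 0.8]
width: 0.0005
gripper_force: 0.0
clock 7.925 tcp [ 0.4542 -0.266   0.0483] F [-1.   0.1  0.8] front -0.0341 mid -0.11910000000000001
```

```bash
python3 -m pendant '[{"jaw":-1,"tx":-6,"ty":1,"tz":0,"ax":0,"ay":0,"az":0},{"jaw":-1,"tx":-6.2,"ty":7,"tz":0,"ax":0,"ay":0,"az":0},{"jaw":-1,"tx":-6.2,"ty":13,"tz":0,"ax":-3,"ay":0,"az":0},{"jaw":-1,"tx":-6.2,"ty":19,"tz":0,"ax":-7,"ay":0,"az":0},{"jaw":-1,"tx":-6.2,"ty":25,"tz":0,"ax":-10,"ay":0,"az":0},{"jaw":-1,"tx":-6.2,"ty":31,"tz":0,"ax":-10,"ay":0,"az":0},{"jaw":-1,"tx":-6.2,"ty":37,"tz":0,"ax":-10,"ay":0,"az":0},{"jaw":-1,"tx":-5,"ty":39.5,"tz":0,"ax":-10,"ay":0,"az":0}]'; python3 l1.py 6
```

```text
clock: 8.98
position: [0.4025, 0.1321, 0.0484]
ee_rot: [0.031, 0.713, 0.7, -0.031]
contact_force: [0.0, -1.1, 0.1]
width: 0.0002
gripper_force: 0.0
clock 8.975 tcp [0.4025 0.1321 0.0484] F [ 0.  -1.1  0.1] front 0.0507 mid -0.034300000000000004
```

```bash
python3 -m pendant '[{"jaw":-1,"tx":6,"ty":-1.5,"tz":0,"ax":0,"ay":0,"az":0},{"jaw":-1,"tx":11.5,"ty":-3.2,"tz":0,"ax":0,"ay":0,"az":0},{"jaw":-1,"tx":12.5,"ty":-2.79,"tz":0,"ax":0,"ay":0,"az":0},{"jaw":-1,"tx":12.6,"ty":-1.99,"tz":0,"ax":0,"ay":0,"az":0},{"jaw":-1,"tx":12.6,"ty":-1.18,"tz":0,"ax":0,"ay":0,"az":0},{"jaw":-1,"tx":12.6,"ty":-0.37,"tz":0,"ax":0,"ay":0,"az":0},{"jaw":-1,"tx":12.6,"ty":0.43,"tz":0,"ax":0,"ay":0,"az":0},{"jaw":-1,"tx":12.6,"ty":1.14,"tz":0,"ax":0,"ay":0,"az":0},{"jaw":-1,"tx":12.6,"ty":1.77,"tz":0,"ax":0,"ay":0,"az":0},{"jaw":-1,"tx":12.6,"ty":2.31,"tz":0,"ax":0,"ay":0,"az":0}]'
```

```text
clock: 10.28
position: [0.5301, 0.1538, 0.0484]
ee_rot: [0.031, 0.714, 0.699, -0.03]
contact_force: [0.8, 0.4, -0.1]
width: 0.0002
gripper_force: 0.0
```

```bash
python3 -m pendant '[{"jaw":-1,"tx":0,"ty":0.45,"tz":0,"ax":0,"ay":0,"az":0},{"jaw":-1,"tx":0,"ty":0.81,"tz":0,"ax":0,"ay":0,"az":0},{"jaw":-1,"tx":0,"ty":1.09,"tz":0,"ax":0,"ay":0,"az":0},{"jaw":-1,"tx":0,"ty":1.28,"tz":0,"ax":0,"ay":0,"az":0},{"jaw":-1,"tx":0,"ty":1.39,"tz":0,"ax":0,"ay":0,"az":0},{"jaw":-1,"tx":0,"ty":1.43,"tz":0,"ax":0,"ay":0,"az":0},{"jaw":-1,"tx":0,"ty":1.43,"tz":0,"ax":0,"ay":0,"az":0},{"jaw":-1,"tx":0,"ty":1.43,"tz":0,"ax":0,"ay":0,"az":0}]'; python3 look.py 7; python3 l1.py 8
```

```text
clock: 11.28
position: [0.53, 0.1675, 0.0483]
ee_rot: [0.031, 0.714, 0.699, -0.031]
contact_force: [0.2, -0.8, -0.8]
width: 0.0003
gripper_force: 0.0
clock 11.275 tcp [0.53   0.1675 0.0483] F [ 0.22 -0.84 -0.83] w 0.0003
top 11.275 [ 0.1526 -0.0162  0.1688  0.0682]
side 11.325 [ 0.0606 -0.0189  0.0795  0.0209]
clock 11.375 tcp [0.53   0.1676 0.0483] F [-0.3  0.7  1.2] front 0.1519 mid 0.0669
```

```bash
for i in 9 10 11 12 13 14; do python3 l1.py $i; done; python3 - <<'E'
import pickle
from h import *
for i in (8,14):
    d=pickle.load(open(f"top{i}.pkl","rb"));P=cloud(d);v=P.reshape(-1,3)
    m=(P[...,2]>.066)&(P[...,2]<.15)&(abs(P[...,0]-.53)<.075)&(P[...,1]>-.06)&(P[...,1]<.1)
    x=P[m];s=x[:,1]+(x[:,0]-.525)*.023
    q=(x[:,2]<.08);print(i,"back edge",np.percentile(s[q],[.2,1,2]).round(4))
cv2.imwrite("pics/t14.png",cv2.resize(d["pixels"][120:280,150:350],None,fx=4,fy=3.75,interpolation=cv2.INTER_CUBIC))
d=pickle.load(open("top0.pkl","rb"));P=cloud(d)
E
```

```text
clock 11.425 tcp [0.53   0.1676 0.0483] F [-0.5  0.6 -0.7] front 0.1522 mid 0.0672
clock 11.475 tcp [0.5301 0.1676 0.0483] F [ 0.4 -1.3  0.5] front 0.1521 mid 0.0671
clock 11.525 tcp [0.5301 0.1677 0.0483] F [-0.6  0.4  0.2] front 0.1518 mid 0.06679999999999998
clock 11.575 tcp [0.5301 0.1677 0.0483] F [-0.5  0.2  1. ] front 0.1525 mid 0.06749999999999999
clock 11.625 tcp [0.53   0.1677 0.0483] F [0.4 0.4 0.4] front 0.1526 mid 0.06760000000000001
clock 11.675 tcp [0.5301 0.1677 0.0483] F [ 0.2 -0.   0.2] front 0.1524 mid 0.0674
8 back edge [-0.021  -0.0185 -0.0164]
14 back edge [-0.021  -0.0184 -0.0184]
```

View pics/t14.png

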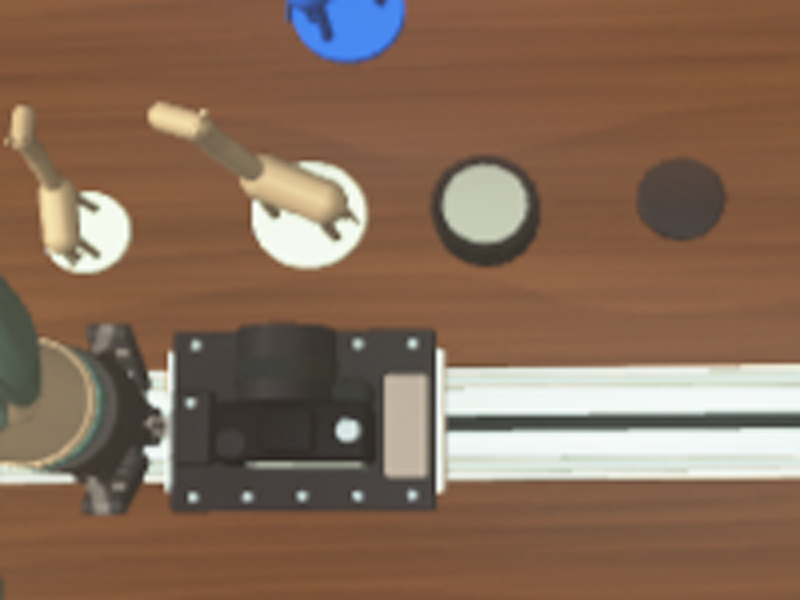

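The picture shows the carriage at rest at crop x 170–437, with the lens barrel around crop x 285 and the giraffe plinth at crop (309,215). I check the lens against the plinth with rays, accounting for parallax.

```bash
python3 - <<'E'
import pickle
from h import *
from scipy.optimize import least_squares
for i in (8,12,14):
    d=pickle.load(open(f"top{i}.pkl","rb"));P=cloud(d);hsv=cv2.cvtColor(d["pixels"],cv2.COLOR_BGR2HSV)
    S=lambda p:p[1]*np.cos(.023)+(p[0]-.525)*np.sin(.023)
    m=np.zeros((420,560),np.uint8);m[155:198,205:250]=1;m=m&(hsv[...,1]<70)&(hsv[...,2]>140)&(P[...,2]<.02)
    c=cv2.convexHull(np.argwhere(m>0)[:,::-1].astype(np.int32))[:,0];W=np.array([ray(d,p,.01)[:2] for p in c])
    r=least_squares(lambda q:np.hypot(W[:,0]-q[0],W[:,1]-q[1])-q[2],[.688,.07,.04],loss="soft_l1",f_scale=.002).x
    L=(P[...,2]>.1)&(P[...,2]<.15)&(abs(P[...,0]-.567)<.008)&(P[...,1]>-.05)&(P[...,1]<.17)
    s=P[...,1][L]+(P[...,0][L]-.525)*.023
    b=(P[...,2]>.085)&(P[...,2]<.1)&(abs(P[...,0]-.535)<.02)&(P[...,1]>-.05)&(P[...,1]<.03)
    print(i,"plinth s",S(r).round(4),"lens barrel s",np.percentile(s,[1,99]).round(4),"centre",np.percentile(s,[1,99]).mean().round(4),s.mean().round(4),"zmax",P[...,2][L].max().round(3))
d0=pickle.load(open("top1.pkl","rb"));P=cloud(d0)
L=(P[...,2]>.1)&(P[...,2]<.15)&(abs(P[...,0]-.560)<.008)&(P[...,1]<-.16)&(P[...,1]>-.37);s=P[...,1][L]+(P[...,0][L]-.525)*.023
print("start lens",np.percentile(s,[1,99]).round(4),np.percentile(s,[1,99]).mean(),s.mean())
E
```

```text
8 plinth s 0.0744 lens barrel s [0.0432 0.1697] centre 0.1065 0.0894 zmax 0.144
12 plinth s 0.0744 lens barrel s [0.0434 0.1707] centre 0.1071 0.0895 zmax 0.15
14 plinth s 0.0745 lens barrel s [0.0434 0.169 ] centre 0.1062 0.089 zmax 0.14
start lens [-0.2888 -0.2296] -0.2591723819271259 -0.25592473722481696
```

```bash
python3 -m pendant '[{"jaw":-1,"tx":0,"ty":0.2,"tz":0,"ax":0,"ay":0,"az":0},{"jaw":-1,"tx":0,"ty":1,"tz":0,"ax":0,"ay":0,"az":0},{"jaw":-1,"tx":0,"ty":3,"tz":0,"ax":0,"ay":0,"az":0},{"jaw":-1,"tx":0,"ty":4,"tz":3,"ax":0,"ay":0,"az":0},{"jaw":-1,"tx":0,"ty":4,"tz":8,"ax":0,"ay":0,"az":0},{"jaw":-1,"tx":-2,"ty":6,"tz":13,"ax":0,"ay":0,"az":0},{"jaw":-1,"tx":-7,"ty":9,"tz":16,"ax":0,"ay":0,"az":0},{"jaw":-1,"tx":-12,"ty":12,"tz":18,"ax":0,"ay":0,"az":0},{"jaw":-1,"tx":-17,"ty":15,"tz":18,"ax":0,"ay":0,"az":0},{"jaw":-1,"tx":-21,"ty":19,"tz":18,"ax":0,"ay":0,"az":0}]'; python3 look.py 20; python3 look.py 21; python3 - <<'E'
import pickle
from h import *
from scipy.optimize import least_squares
d=pickle.load(open("side21.pkl","rb"));P=cloud(d)
m=(P[...,2]>.066)&(P[...,2]<.08)&(abs(P[...,0]-.53)<.075)&(P[...,1]>-.06)&(P[...,1]<.2);print("side plate",rect(P,m))
d=pickle.load(open("top21.pkl","rb"));P=cloud(d)
m=(P[...,2]>.066)&(P[...,2]<.08)&(abs(P[...,0]-.53)<.075)&(P[...,1]>-.06)&(P[...,1]<.2);print("top plate",rect(P,m))
L=(P[...,2]>.1)&(P[...,2]<.15)&(abs(P[...,0]-.568)<.008)&(P[...,1]<.2)&(P[...,1]>-.1);s=P[...,1][L]+(P[...,0][L]-.525)*.023
print("lens",np.percentile(s,[1,99]).round(4),np.percentile(s,[1,99]).mean(),s.mean())
E
```

```text
clock: 12.98
position: [0.3175, 0.3593, 0.2292]
ee_rot: [0.031, 0.714, 0.699, -0.03]
contact_force: [0.1, 1.3, 0.4]
width: 0.0001
gripper_force: 0.0
clock 12.975 tcp [0.3175 0.3593 0.2292] F [0.13 1.27 0.38] w 0.0001
top 12.975 [ 0.1516 -0.0163  0.1679  0.0677]
side 13.025 [ 0.0607 -0.02    0.0807  0.0203]
clock 13.075 tcp [0.3154 0.3618 0.2288] F [ 0.73 -0.2  -0.36] w 0.0001
top 13.075 [ 0.1518 -0.0162  0.1681  0.0678]
side 13.125 [ 0.0593 -0.0203  0.0796  0.0195]
side plate (((532.0379638671875, 62.2956657409668), (180.091064453125, 123.81838989257812), 88.6828384399414), 647, array([0.068, 0.074, 0.078]))
top plate (((531.7432861328125, 67.68223571777344), (177.7150421142578, 123.52183532714844), 88.72661590576172), 1437, array([0.07 , 0.073, 0.076]))
lens [0.0435 0.1046] 0.07404209540310339 0.07085177474680676
```

```bash
python3 -c "
from rig import manip
print(manip.sign_off())"
```

```text
the job is handed in; nothing more can be done
None
```

The tracking shot is done and handed in: the carriage passed the middle at about 8 cm/s and came to rest with the lens measured about 1 mm from square on to the giraffe in the top view (about 4 mm in the rougher side view), and the hand is clear.

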